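# Snap a controller's circuit board onto its four standoffs

## Robot

A 6-joint arm with a two-finger parallel gripper is mounted at the origin on the work surface. World frame = base frame: x ahead of the robot, y to its left, z up, the work surface at z = 0. Lengths are in m, angles in rad, forces in N, time in s.
With the tool pointing down it reaches from about 0.35 to 0.775 m from the base axis. Payload 7.3 kg.
Tool frame: the origin (TCP) lies midway between the tips of the shut fingers; the grasp point (between the pads) lies 19 mm behind it; z points along the fingers, y is the direction in which the jaws open and shut (so a half turn about z gives the same grasp; the last joint's range is limited). The gripper opens to 92 mm and grips with 3 to 60 N. Pads are 19 mm wide; open, the fingers measure 130 mm over their backs; the gripper's body (75 mm by 190 mm) begins 47 mm behind the grasp point.
Start: joints at [1.045, 0.342, 1.524, -0, 1.275, -0.146], TCP at [0.195, 0.488, 0.227] pointing down, gripper open.
Joint ranges: [-2.53, 2.53], [-0.77, 2.02], [0.04, 2.7], [-1, 4.14], [0.28, 2.66], [-3.11, 3.11]. Speed limits (rad/s): [2.57, 2.57, 3.14, 3.14, 3.14, 3.14].

## Interface

Orientations are given as [roll, pitch, yaw] about the fixed x, y, z axes, in that order (R = Rz(yaw) Ry(pitch) Rx(roll)).
In Python, from cell import robot gives the robot as it stands.
- The arm moves only by the tool step_arm, never from a script. Its argument "moves" is a list that holds one entry, the list of rows, each a list of 4 numbers: the shift along the tool's x, y, z in m, then the turn about the tool's z in rad. In form: [[[dx, dy, dz, roll], ...]]. A call has 1 to 8 rows; each row shifts and turns the commanded pose from where the row before left it, along the tool's axes as they then stand; what a row does not reach is not made up. A row lasts 1/12 s, in which the tool goes at most 41.7 mm and 7.16 degrees, less where a joint would pass 70% of its speed; a pose out of reach is approached as far as the arm can. A call with a gripper value outside its range is refused whole. "hand" is the opening, from 0 (shut) to 1 (fully open), set as the call begins (left out, the last holds). The fingers move at their own pace and stop on an object; "force" is the grip in N (left out, the last holds). Time passes only in rows, so rows that do not move let the fingers close. It gives the time, the measured TCP pose, the force and the opening at its end, in the units of the state.
- robot.observe(): the state, without advancing time (a new reading comes with each control period).
- robot.read_camera(name): name is "scene" or "top"; returns a dict with "frame" (384x512x3 uint8, red, green, blue), "fovy" (degrees; the focal length in pixels is half the picture's height over the tangent of half this angle, whatever the lens; pixels are square), "cx", "cy" (the principal point, pixels), "R" (3x3) and "t" (3): a world point X has camera coordinates R X + t. Camera axes: x right, y down, z forward; pixel columns grow to the right and rows downward; lengths in m; the calibration is good to about 2 mm. A picture is of the moment at which its call begins. There is no depth.
- robot.hand_in(): hands the job in, once; it reports no verdict.
The state is a dict: "time": time; "qpos": joint angles; "qvel": joint speeds; "joint_efforts": joint torques, N m; "tool_pos": TCP position; "tool_rot": TCP orientation; "contact_force": force on the tool from outside, world axes, zero at the start; "torque": the same for the moment, N m; "opening": finger opening in m.
Only numpy, scipy, OpenCV 4.12 (cv2) and the standard library are available. Lean on these libraries where they do the work, as an engineer would, in place of code of your own. Each camera call takes 0.05 s, during which the arm holds its last target.

## Task

Pick up the green circuit board by its heat sink and fit it into the open white controller case: get its four corner holes over the four snap standoffs, feeling for them because they sit off centre, and press it evenly down until all four have clicked and the board lies fully home on their shoulders; then let go. Keep the board level and press gently, never harder than about 35 N, and leave the other things on the bench and the pad alone.

Things in the scene. Friction and masses are not known exactly. Their poses are not given: they have to be found in the camera images.
- board_grip (a point): Centre of the dark finned heat sink, 44 (x) x 28 (y) x 46 mm high, on the middle of the loose green circuit board; grasp it across its 28 mm (y). The board, 120 (x) x 100 (y) x 5 mm, 0.13 to 0.23 kg, lies level on the blue pad; its underside is 28 mm below this point, its upper face 23 mm. z is up. It may go on either way round.
- hole0 (a point): Centre, at the board's underside, of one of its four round 13 mm through holes: x = -48, y = -38 mm from the heat sink's centre.
- hole1 (a point): The same for the hole at x = -48, y = +38 mm.
- hole2 (a point): The same for the hole at x = +48, y = -38 mm.
- hole3 (a point): The same for the hole at x = +48, y = +38 mm.
- case: Fixed open white case, 170 (x) x 150 (y) x 30 mm high; origin at the centre of its underside. In it an aluminium carrier bears four snap standoffs at x = +-48, y = +-38 mm from the carrier's centre. The carrier has play: its centre sits 4 to 7 mm off the case's centre towards the case's +x, and up to 9 mm off either way along its y, differently each time, unmeasured; it stays there (60 N to shift).
- mount_nominal (a point): Centre of the case, axes as the case's, 30 mm above its underside: the height of the standoffs' grey shoulders (16 mm across), on which the board's underside finally rests. The carrier is sprung: under load it yields straight down (4 N preload, then 4 N per mm) by at most 6 mm, then stops hard; it comes back up when let go.
- tips_nominal (a point): Centre of the case at the height of the standoffs' tips, 14 mm above the shoulders. The white tips are flat, 6 mm across, slippery, and widen to a 9.4 mm neck 4 mm below. If off by more than about 3 mm the board just stands on the tips; slid sideways under a light load, it drops onto them when the holes come over them, and the load falls away.
- barbs_nominal (a point): Centre of the case at the height of the widest part of the barbs, 7 mm above the shoulders. Each standoff has two orange sprung barbs along the case's x, sticking out to 17 mm across; the holes must be pushed past them, about 15 N for all four pressed evenly, and then the barbs hold the board down.
- pad: Fixed blue pad, 140 (x) x 250 (y) x 6 mm, origin at the centre of its underside; the board lies on it, with a small fuse block beside it.
- fuse: Bystander: white ceramic fuse block, 30 x 20 x 24 mm, on the pad beside the board; origin at its underside's centre.
- screwdriver: Bystander: screwdriver lying on the bench.
- brick_a: Bystander: brick sample 70 x 110 x 40 mm; origin at its underside's centre.
- brick_b: Bystander: brick sample 70 x 100 x 35 mm; origin at its underside's centre.
- core: Bystander: upright fired-clay core, 36 mm across, 45 mm high.
- jar: Bystander: closed jar, 64 mm across, 100 mm high.
- crucible: Bystander: open ceramic crucible, 56 mm across, 50 mm high.
Things that resemble listed ones, but are neither listed nor needed, are in the scene too. What is shaped like the case but purple or red is not meant.

How it is judged:
On the way, in this order (a step that is already met when the one before it is completed fails the run):
1. the board has been lifted clear of the pad (height (world z) of each of hole0, hole1, hole2, hole3 above 0.035 m), for 0.1 s.
2. the board is over the case, level, with its middle within 25 mm of the case's centre and above the standoffs' shoulders (horizontal distance between board_grip and case below 0.025 m and angle between board_grip's own z axis and vertical below 0.15 rad and z of hole0 in the frame of case above 0.0375 m), for 0.1 s.
At the end, for the whole second after the job is handed in: All four holes' undersides are within 3 mm of the shoulders' height (30 mm above the case's underside), the board is within 18 mm of the case's centre and 0.08 rad of its direction, at rest and released (z of hole0 in the frame of case between 0.027 and 0.033 m and z of hole1 in the frame of case between 0.027 and 0.033 m and z of hole2 in the frame of case between 0.027 and 0.033 m and z of hole3 in the frame of case between 0.027 and 0.033 m and horizontal distance between board_grip and case below 0.018 m and angle between the x axis of board_grip and the x axis of case, either way round below 0.08 rad and linear speed of board below 0.02 m/s and contact force between the fingers and board below 0.1 N); the robot touches nothing.
It fails at once if the board is pressed onto the case with more than 60 N (all its contact forces added up) (contact force between board and case above 60 N).
It fails at once if the board is tipped by more than 0.25 rad (angle between board_grip's own z axis and vertical above 0.25 rad).
It fails at once if a bystander is moved more than 20 mm (distance of any of fuse, screwdriver, brick_a, brick_b, core, jar, crucible from where it was at the start of the episode above 0.02 m).
It also fails if it takes over 64 s, if anything falls off the work surface, if the arm or the gripper's body presses on something with over 40 N, if the wrist force passes 120 N, or if a joint passes its speed limit or range.

## Working session

There is one attempt and no reset: what is moved stays moved. The work goes in short steps, Python scripts to look and compute and a tool call to move; the robot and the scene stay as the last step left them, time stands still between calls to the robot, and variables do not carry over. Pictures are saved under pics/ and viewed, and the job is handed in when it is done.

Besides the shell and the picture viewer there is one more tool, called after ">>>" as name(argument=value, ...), one argument or row to a line, values as JSON. step_arm: Moves the arm, as the interface text tells. Its arguments: {"type":"object","properties":{"moves":{"type":"array","items":{"type":"array","items":{"type":"array","items":{"type":"number"}}}},"hand":{"type":"number"},"force":{"type":"number"}},"required":["moves"]}

```bash
mkdir -p pics; ls
python3 - <<'E'
from cell import robot
import cv2,pickle
print(robot.observe())
for n in("scene","top"):
    c=robot.read_camera(n); pickle.dump(c,open(f"{n}0.pkl","wb"))
    cv2.imwrite(f"pics/{n}0.png",cv2.resize(c["frame"][:,:,::-1],None,fx=1.5,fy=1.5,interpolation=cv2.INTER_CUBIC))
    print({k:v for k,v in c.items() if k!="frame"})
E
```

```text
pics
{'time': 0.0, 'qpos': array([ 1.04497324e+00,  3.42726808e-01,  1.52503458e+00, -7.35725310e-07,
        1.27540108e+00, -1.45995817e-01]), 'qvel': array([-1.14155429e-05,  1.69036225e-03, -5.35849842e-04, -8.45290117e-04,
       -1.83353248e-03, -1.27454699e-03]), 'joint_efforts': array([ 1.00502239e-03, -4.31234658e+01, -2.44226503e+01,  7.18686660e-02,
        5.58083807e-02, -1.23327836e-04]), 'tool_pos': array([0.19441519, 0.48722736, 0.22603672]), 'tool_rot': array([-3.14003944e+00, -2.27677150e-04,  2.76176542e+00]), 'contact_force': array([ 0.80065184, -0.07609369, -0.04132328]), 'torque': array([ 2.02250949e-06, -4.19105953e-03, -5.49903979e-02]), 'opening': 0.09190938595705934}
{'fovy': 55.17282992392939, 'cx': 253.6192488886783, 'cy': 192.3993858988941, 'R': array([[-0.55825108,  0.82951276, -0.01625789],
       [ 0.49675863,  0.31848867, -0.80733873],
       [-0.66451983, -0.45877396, -0.58986427]]), 't': array([ 0.32702193, -0.24293865,  1.52235948])}
{'fovy': 55.78378971152782, 'cx': 254.8002180475004, 'cy': 185.59357528334425, 'R': array([[-2.93757783e-02, -9.99564380e-01, -2.84854864e-03],
       [-9.97290513e-01,  2.95009981e-02, -6.73893375e-02],
       [ 6.74440163e-02,  8.61216301e-04, -9.97722688e-01]]), 't': array([0.0383795 , 0.56071423, 1.13637762])}
```

View pics/scene0.png

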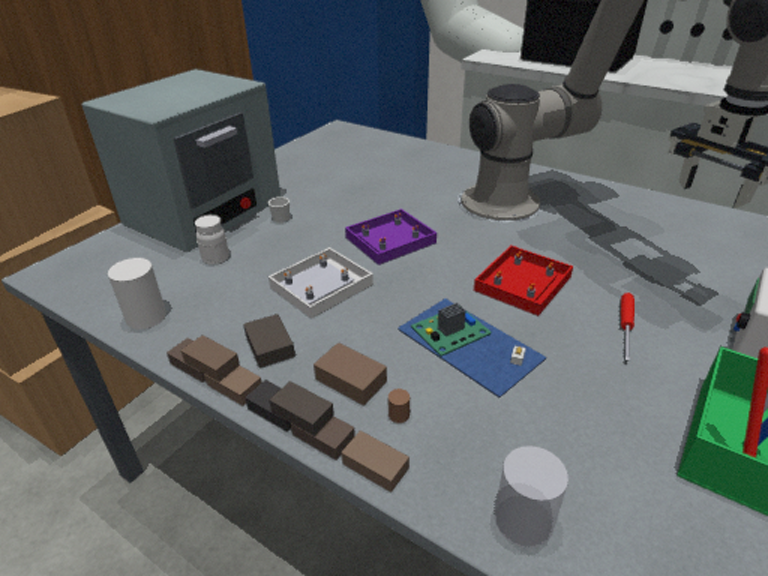

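View pics/top0.png

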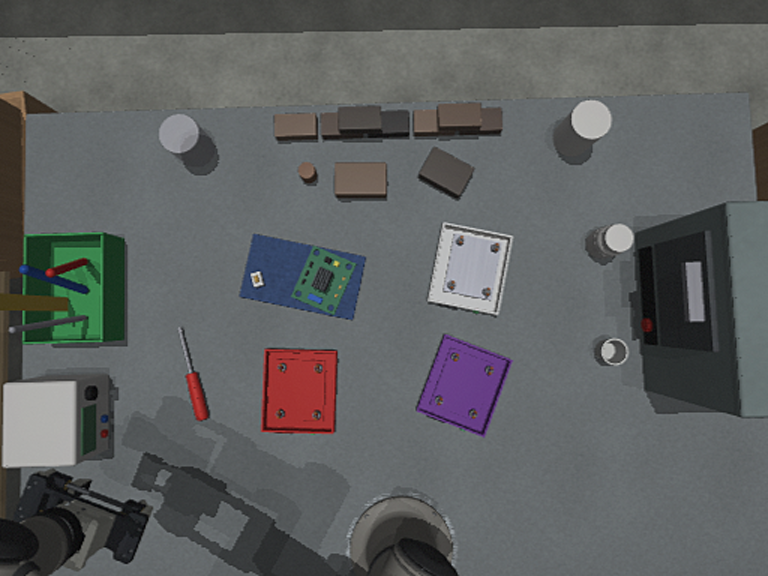

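```bash
cat > h.py <<'E'
import numpy as np,cv2,pickle
def ray(c,u,v,z):
    f=c["frame"].shape[0]/2/np.tan(np.radians(c["fovy"])/2)
    R=c["R"];t=c["t"]
    d=R.T@np.array([(u-c["cx"])/f,(v-c["cy"])/f,1]); o=-R.T@t
    return o+d*(z-o[2])/d[2]
def proj(c,X):
    f=c["frame"].shape[0]/2/np.tan(np.radians(c["fovy"])/2)
    p=c["R"]@np.asarray(X)+c["t"]; return c["cx"]+f*p[0]/p[2],c["cy"]+f*p[1]/p[2]
E
python3 - <<'E'
from h import *
import pickle
for n,bx in(("top",(150,140,360,220)),("scene",(170,155,375,270))):
    c=pickle.load(open(n+"0.pkl","rb")); f=c["frame"]
    x0,y0,x1,y1=bx
    cr=cv2.resize(f[y0:y1,x0:x1,::-1],None,fx=3.8,fy=3.8,interpolation=cv2.INTER_CUBIC)
    cv2.imwrite(f"pics/{n}_crop.png",cr)
c=pickle.load(open("top0.pkl","rb")); f=c["frame"]
hsv=cv2.cvtColor(f,cv2.COLOR_RGB2HSV)
def show(name,m,z):
    cs,_=cv2.findContours(m,cv2.RETR_EXTERNAL,cv2.CHAIN_APPROX_NONE)
    for k in cs:
        if cv2.contourArea(k)<150: continue
        r=cv2.minAreaRect(k); P=np.array([ray(c,u,v,z)[:2] for u,v in cv2.boxPoints(r)])
        L=np.linalg.norm(P-np.roll(P,-1,0),axis=1)
        e=(P-np.roll(P,-1,0))
        print(name,np.round(r[0],1),"ctr",P.mean(0).round(4),"sides",L.round(4),"ang",np.round(np.degrees(np.arctan2(e[:,1],e[:,0]))%180,1))
sub=np.zeros(f.shape[:2],np.uint8); sub[140:220,150:360]=255
g=cv2.inRange(hsv,(50,80,40),(90,255,255))&sub
g=cv2.morphologyEx(g,cv2.MORPH_CLOSE,np.ones((5,5)))
show("board",g,.011)
b=cv2.inRange(hsv,(100,80,40),(125,255,255))&sub
b=cv2.morphologyEx(b|g,cv2.MORPH_CLOSE,np.ones((7,7)));show("pad",b,.006)
w=cv2.inRange(hsv,(0,0,165),(180,60,255))&sub
w=cv2.morphologyEx(w,cv2.MORPH_CLOSE,np.ones((7,7)));show("case",w,.03)
E
```

```text
board [215.3 186.4] ctr [0.5636 0.1484] sides [0.1205 0.1006 0.1202 0.1   ] ang [154.9  64.3 154.6  64.5]
pad [201.3 184.1] ctr [0.5727 0.1941] sides [0.1396 0.251  0.1391 0.249 ] ang [167.7  76.6 166.9  76.7]
case [313.3 178.5] ctr [ 0.5781 -0.1634] sides [0.1697 0.1497 0.1694 0.1482] ang [167.   77.2 166.5  77.3]
```

View pics/top_crop.png

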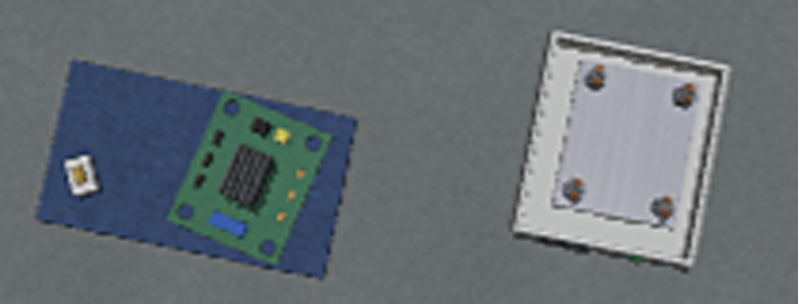

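View pics/scene_crop.png

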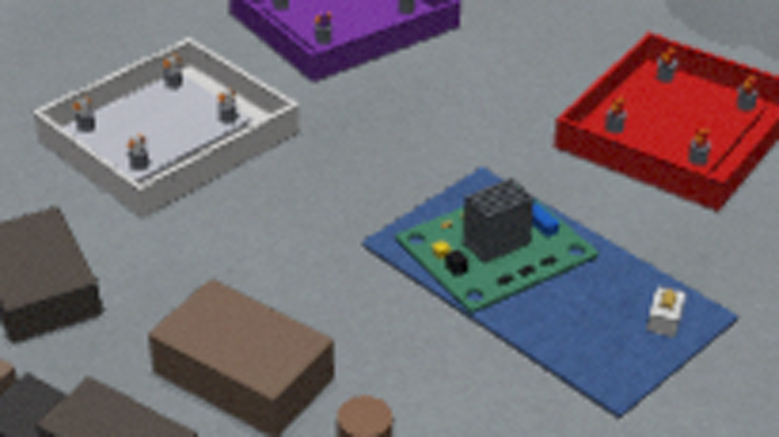

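Run:
```python
from h import *
import pickle
C=np.array([.5781,-.1634]); a=np.radians(-13.25); ex=np.array([np.cos(a),np.sin(a)]); ey=np.array([-ex[1],ex[0]])
for n in("top","scene"):
    c=pickle.load(open(n+"0.pkl","rb")); f=c["frame"]
    u0,v0=proj(c,[*C,.037]); print(n,u0,v0)
    fl=f.astype(float); sat=fl[:,:,0]-fl[:,:,2]   # orange-ness
    for sx in(-48,48):
        for sy in(-38,38):
            p=C+ex*(sx+5.5)/1e3+ey*sy/1e3
            u,v=map(int,np.round(proj(c,[*p,.037])))
            w=np.clip(sat[v-6:v+7,u-6:u+7]-15,0,None)
            yy,xx=np.mgrid[v-6:v+7,u-6:u+7]
            X=ray(c,(w*xx).sum()/w.sum(),(w*yy).sum()/w.sum(),.037)[:2]-C
            print(sx,sy,"sum",w.sum().round(),"offset mm",((X@ex)*1e3-sx).round(1),((X@ey)*1e3-sy).round(1))
```

```text
top 313.63390157003676 178.2216205748089
-48 -38 sum 268.0 offset mm 6.2 -6.3
-48 38 sum 294.0 offset mm 6.1 -6.4
48 -38 sum 299.0 offset mm 7.2 -6.6
48 38 sum 316.0 offset mm 7.0 -6.3
scene 212.95042547758717 180.77832858629827
-48 -38 sum 352.0 offset mm 8.3 -7.0
-48 38 sum 331.0 offset mm 9.2 -7.1
48 -38 sum 299.0 offset mm 8.9 -7.2
48 38 sum 273.0 offset mm 7.5 -7.2
```

Look-alikes (1.5× top picture): white case (470,268) against purple (463,385) and red (300,390). The board is the only green one, (325,281), against the green toolbox (75,288). The crop confirms the white case with its carrier towards world +x, and the board with the dark heat sink. Sizes match: 120×100, 170×149.

>>> step_arm(
  moves=[
    [[0,0,0,0.063],[-0.037,-0.0114,0,0],[-0.037,-0.0114,0,0],[-0.037,-0.0114,0,0],[-0.037,-0.0114,0,0],[-0.037,-0.0114,0,0],[-0.037,-0.0114,0,0],[-0.037,-0.0114,0,0]],
  ],
  hand=1,
  force=60,
)

```text
time: 0.77
tool_pos: [0.3954, 0.3029, 0.2265]
tool_rot: [-3.141, -0.0, 2.699]
contact_force: [0.7, 1.0, -0.8]
opening: 0.092
```

>>> step_arm(
  moves=[
    [[-0.037,-0.0114,0,0],[-0.037,-0.0114,0,0],[-0.037,-0.0114,0,0],[-0.037,-0.0114,0,0],[-0.037,-0.0114,0,0],[-0.037,-0.0114,0.03,0],[0,0,0.03,0],[0,0,0,0]],
  ],
)

```text
time: 1.43
tool_pos: [0.5591, 0.1494, 0.165]
tool_rot: [-3.136, -0.009, 2.696]
contact_force: [-0.8, 0.6, -0.7]
opening: 0.092
```

```bash
cat > go.py <<'E'
import sys,numpy as np
from cell import robot
def rel(x,y,z,yawdeg):
    o=robot.observe(); p=o["tool_pos"]; yaw=o["tool_rot"][2]
    d=np.array([x,y,z])-p; X=np.array([np.cos(yaw),np.sin(yaw)]); Y=np.array([np.sin(yaw),-np.cos(yaw)])
    tr=-(np.radians(yawdeg)-yaw+np.pi/2)%np.pi
    tr=-(((np.radians(yawdeg)-yaw)+np.pi/2)%np.pi-np.pi/2)
    print("t",round(o["time"],2),"pos",p.round(4),"rot",o["tool_rot"].round(4),"F",o["contact_force"].round(1),"T",o["torque"].round(2),"open",round(o["opening"],4))
    print("tool d",(d[:2]@X).round(4),(d[:2]@Y).round(4),(-d[2]).round(4),"turn",tr.round(4))
if __name__=="__main__": rel(*map(float,sys.argv[1:]))
E
python3 go.py .5636 .1484 .024 154.6
```

```text
t 1.43 pos [0.5591 0.1494 0.165 ] rot [-3.1356 -0.0094  2.6956] F [-0.8  0.6 -0.7] T [0.02 0.09 0.02] open 0.092
tool d -0.0045 0.001 0.141 turn -0.0026
```

>>> step_arm(
  moves=[
    [[0,0,0.03,0],[0,0,0.03,0],[0,0,0.03,0],[0,0,0,0],[0,0,0,0]],
  ],
)

```text
time: 1.85
tool_pos: [0.5605, 0.1522, 0.0813]
tool_rot: [-3.14, -0.002, 2.7]
contact_force: [0.9, -0.7, 0.5]
opening: 0.0916
```

```bash
python3 go.py .5636 .1484 .024 154.6
python3 - <<'E'
from cell import robot
import cv2
for n,(x0,y0,x1,y1) in(("top",(140,130,300,250)),("scene",(230,140,390,260))):
    f=robot.read_camera(n)["frame"]
    cv2.imwrite(f"pics/{n}1.png",cv2.resize(f[y0:y1,x0:x1,::-1],None,fx=4,fy=4,interpolation=cv2.INTER_CUBIC))
E
```

```text
t 1.85 pos [0.5605 0.1522 0.0813] rot [-3.1403e+00 -2.5000e-03  2.6999e+00] F [ 0.9 -0.7  0.5] T [-0.01  0.03 -0.03] open 0.0916
tool d -0.0045 -0.0021 0.0573 turn 0.0016
```

View pics/scene1.png

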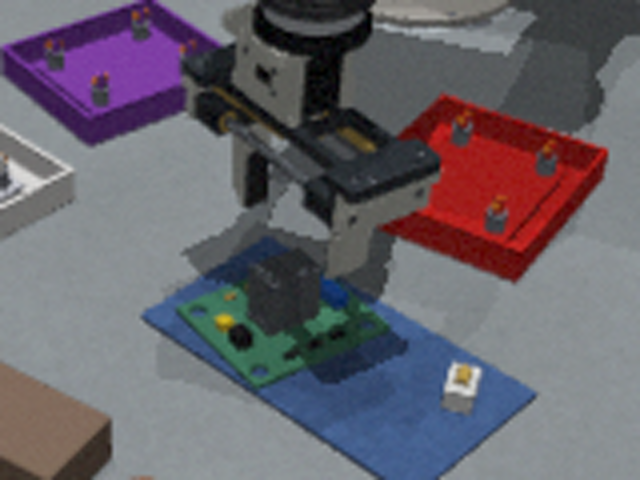

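The open jaws straddle the heat sink (sink at about (285,290) in the crop), and the fuse (463,385) is clear. I'll centre and go down.

>>> step_arm(
  moves=[
    [[-0.004,-0.002,0,0],[0,0,0.02,0],[0,0,0.02,0],[0,0,0.018,0],[0,0,0,0],[0,0,0,0]],
  ],
)

```text
time: 2.45
tool_pos: [0.5647, 0.1479, 0.0241]
tool_rot: [3.141, 0.0, 2.699]
contact_force: [0.1, 0.4, 1.1]
opening: 0.0916
```

>>> step_arm(
  moves=[
    [[0,0,0,0],[0,0,0,0],[0,0,0,0],[0,0,0,0],[0,0,0,0],[0,0,0,0],[0,0,0,0],[0,0,0,0]],
  ],
  hand=0,
  force=60,
)

```text
time: 3.12
tool_pos: [0.5642, 0.148, 0.0232]
tool_rot: [3.142, -0.0, 2.699]
contact_force: [-0.4, -0.1, 0.3]
opening: 0.0428
```

```bash
python3 go.py .5636 .1484 .024 154.6
```

```text
t 3.12 pos [0.5642 0.148  0.0232] rot [ 3.1415 -0.      2.6988] F [-0.4 -0.1  0.3] T [0.04 0.02 0.01] open 0.0428
tool d 0.0007 0.0001 -0.0008 turn 0.0006
```

>>> step_arm(
  moves=[
    [[0,0,0,0],[0,0,0,0],[0,0,0,0],[0,0,0,0],[0,0,0,0],[0,0,0,0],[0,0,0,0],[0,0,0,0]],
  ],
)

```text
time: 3.78
tool_pos: [0.5642, 0.148, 0.0232]
tool_rot: [3.142, -0.0, 2.699]
contact_force: [0.6, -1.0, -1.5]
opening: 0.0277
```

```bash
python3 go.py .5636 .1484 .024 154.6
```

```text
t 3.78 pos [0.5642 0.148  0.0232] rot [ 3.1415e+00 -1.0000e-04  2.6988e+00] F [ 0.6 -1.  -1.5] T [ 0.08 -0.04 -0.07] open 0.0277
tool d 0.0007 0.0001 -0.0008 turn 0.0006
```

>>> step_arm(
  moves=[
    [[0,0,-0.01,0],[0,0,-0.02,0],[0,0,-0.025,0],[0,0,-0.025,0],[0,0,-0.02,0],[0,0,0,0],[0,0,0,0],[0,0,0,0]],
  ],
)

```text
time: 4.45
tool_pos: [0.5635, 0.1479, 0.1224]
tool_rot: [-3.141, -0.001, 2.699]
contact_force: [1.1, -0.3, -2.6]
opening: 0.0274
```

```bash
python3 go.py .5826 -.1711 .123 166.75
python3 - <<'E'
from cell import robot
import cv2,pickle
for n,(x0,y0,x1,y1) in(("top",(140,130,300,250)),("scene",(230,140,390,260))):
    c=robot.read_camera(n);f=c["frame"];pickle.dump(c,open(n+"2.pkl","wb"))
    cv2.imwrite(f"pics/{n}2.png",cv2.resize(f[y0:y1,x0:x1,::-1],None,fx=4,fy=4,interpolation=cv2.INTER_CUBIC))
E
```

```text
t 4.45 pos [0.5635 0.1479 0.1224] rot [-3.1408e+00 -1.4000e-03  2.6988e+00] F [ 1.1 -0.3 -2.6] T [0.02 0.03 0.01] open 0.0274
tool d -0.1539 -0.28 -0.0006 turn -0.2115
```

View pics/scene2.png

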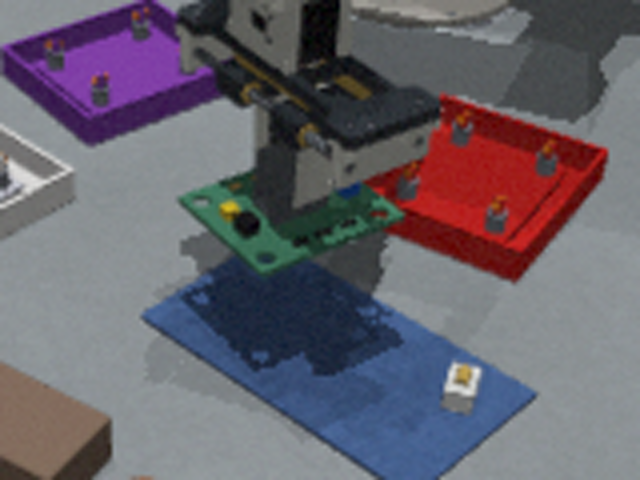

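View pics/top2.png

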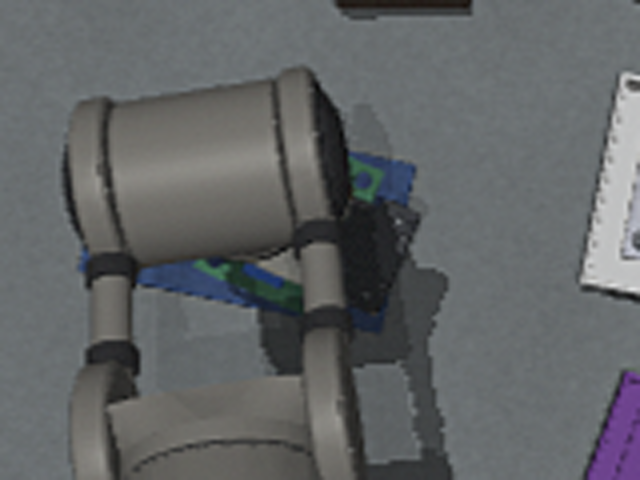

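Lifted and level, with the pad and fuse untouched. Next I carry it to over the case.

>>> step_arm(
  moves=[
    [[0,0,0,-0.106],[0,0,0,-0.106],[-0.01,-0.02,0,0],[-0.01,-0.034,0,0],[-0.01,-0.034,0,0],[-0.01,-0.034,0,0],[-0.01,-0.034,0,0],[-0.01,-0.034,0,0]],
  ],
)

```text
time: 5.22
tool_pos: [0.5784, -0.0521, 0.1218]
tool_rot: [3.142, -0.003, 2.911]
contact_force: [0.9, 0.1, -1.2]
opening: 0.0278
```

>>> step_arm(
  moves=[
    [[-0.01,-0.034,0,0],[-0.01,-0.034,0,0],[-0.01,-0.034,0,0],[-0.002,-0.014,0,0],[0,0,0,0],[0,0,0,0],[0,0,0,0]],
  ],
)

```text
time: 5.8
tool_pos: [0.5833, -0.1696, 0.1224]
tool_rot: [3.141, -0.002, 2.911]
contact_force: [0.4, 0.3, -1.5]
opening: 0.0278
```

```bash
python3 go.py .5832 -.1713 .066 166.75
```

```text
t 5.8 pos [ 0.5833 -0.1696  0.1224] rot [ 3.1406e+00 -1.9000e-03  2.9113e+00] F [ 0.4  0.3 -1.5] T [ 0.02 -0.03  0.05] open 0.0278
tool d -0.0003 -0.0017 0.0564 turn 0.001
```

>>> step_arm(
  moves=[
    [[0,-0.0017,0.02,0],[0,0,0.02,0],[0,0,0.014,0],[0,0,0,0],[0,0,0,0],[0,0,0,0]],
  ],
)

```text
time: 6.3
tool_pos: [0.5841, -0.1718, 0.0701]
tool_rot: [-3.142, 0.001, 2.912]
contact_force: [-0.8, -0.1, -1.3]
opening: 0.0281
```

```bash
python3 go.py .5832 -.1713 .0612 166.75
python3 - <<'E'
from cell import robot
import cv2,pickle
for n,(x0,y0,x1,y1) in(("top",(250,120,380,217)),("scene",(150,120,280,217))):
    c=robot.read_camera(n);f=c["frame"];pickle.dump(c,open(n+"3.pkl","wb"))
    cv2.imwrite(f"pics/{n}3.png",cv2.resize(f[y0:y1,x0:x1,::-1],None,fx=6,fy=6,interpolation=cv2.INTER_CUBIC))
E
```

```text
t 6.3 pos [ 0.5841 -0.1718  0.0701] rot [-3.1416e+00  1.2000e-03  2.9122e+00] F [-0.8 -0.1 -1.3] T [ 0.   -0.03 -0.01] open 0.0281
tool d 0.001 0.0002 0.0089 turn 0.0018
```

View pics/scene3.png

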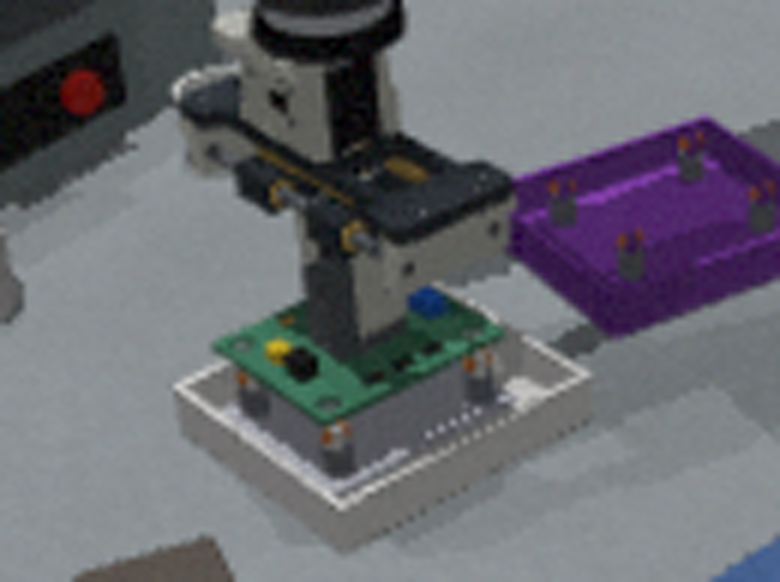

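View pics/top3.png

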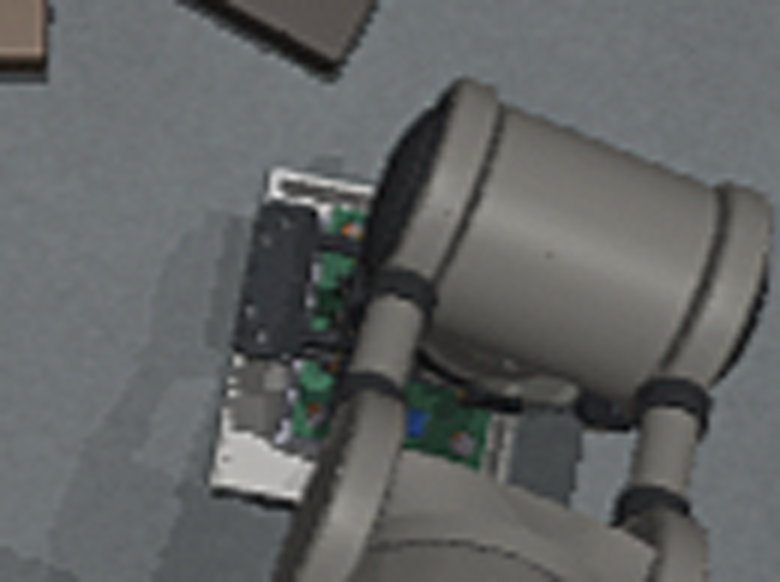

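The scene picture shows the board level, just above the standoffs at (255,390), (338,445) and (480,375). In the top view orange barbs show through the holes at (350,230), (312,412) and (462,440), so it is nearly aligned. I'll go down slowly, feeling.

>>> step_arm(
  moves=[
    [[0.001,0,0.003,0.001],[0,0,0.003,0],[0,0,0.002,0],[0,0,0.002,0],[0,0,0,0],[0,0,0,0]],
  ],
)

```text
time: 6.9
tool_pos: [0.5824, -0.1724, 0.0591]
tool_rot: [3.141, -0.0, 2.91]
contact_force: [0.3, 0.8, -1.3]
opening: 0.0275
```

```bash
python3 go.py .5832 -.1713 .0612 166.75
```

```text
t 6.9 pos [ 0.5824 -0.1724  0.0591] rot [ 3.1415e+00 -1.0000e-04  2.9097e+00] F [ 0.3  0.8 -1.3] T [ 0.04  0.03 -0.02] open 0.0275
tool d -0.0005 0.0013 -0.0021 turn -0.0007
```

>>> step_arm(
  moves=[
    [[0,0.001,0.001,0],[0,0,0.001,0],[0,0,0.001,0],[0,0,0,0],[0,0,0,0]],
  ],
)

```text
time: 7.32
tool_pos: [0.5832, -0.1714, 0.0566]
tool_rot: [3.141, 0.001, 2.91]
contact_force: [1.9, 1.4, 1.7]
opening: 0.0276
```

```bash
python3 go.py .5832 -.1713 .0572 166.75
```

```text
t 7.32 pos [ 0.5832 -0.1714  0.0566] rot [3.1414e+00 1.4000e-03 2.9098e+00] F [1.9 1.4 1.7] T [ 0.18 -0.38 -0.  ] open 0.0276
tool d 0.0001 0.0001 -0.0006 turn -0.0005
```

>>> step_arm(
  moves=[
    [[0,0,0,0]],
  ],
)

```text
time: 7.4
tool_pos: [0.5832, -0.1714, 0.0566]
tool_rot: [3.141, 0.001, 2.91]
contact_force: [2.1, 1.6, 1.4]
opening: 0.0278
```

```bash
python3 go.py .5832 -.1713 .0572 166.75
```

```text
t 7.4 pos [ 0.5832 -0.1714  0.0566] rot [3.1414e+00 1.4000e-03 2.9098e+00] F [2.1 1.6 1.4] T [ 0.23 -0.47 -0.02] open 0.0278
tool d 0.0 0.0001 -0.0006 turn -0.0006
```

>>> step_arm(
  moves=[
    [[0,0,0,0]],
  ],
)

```text
time: 7.48
tool_pos: [0.5832, -0.1714, 0.0565]
tool_rot: [3.141, 0.001, 2.91]
contact_force: [2.3, 0.8, 1.5]
opening: 0.0278
```

```bash
python3 go.py .5832 -.1713 .0572 166.75
```

```text
t 7.48 pos [ 0.5832 -0.1714  0.0565] rot [3.1414e+00 1.3000e-03 2.9098e+00] F [2.3 0.8 1.5] T [ 0.25 -0.48  0.03] open 0.0278
tool d -0.0 0.0001 -0.0007 turn -0.0006
```

>>> step_arm(
  moves=[
    [[-0.001,0.0006,0,0],[0,0,0,0],[0,0,0,0]],
  ],
)

```text
time: 7.73
tool_pos: [0.5835, -0.1711, 0.0562]
tool_rot: [-3.141, -0.001, 2.91]
contact_force: [0.5, -0.5, 3.5]
opening: 0.0276
```

```bash
python3 go.py .5832 -.1713 .0572 166.75
```

```text
t 7.73 pos [ 0.5835 -0.1711  0.0562] rot [-3.1415e+00 -6.0000e-04  2.9099e+00] F [ 0.5 -0.5  3.5] T [-0.02 -0.01  0.03] open 0.0276
tool d 0.0003 -0.0003 -0.001 turn -0.0005
```

>>> step_arm(
  moves=[
    [[0,0,0.001,0],[0,0,0.001,0],[0,0,0,0],[0,0,0,0]],
  ],
)

```text
time: 8.07
tool_pos: [0.5838, -0.1711, 0.0545]
tool_rot: [-3.142, 0.0, 2.91]
contact_force: [-1.3, 0.5, 5.5]
opening: 0.0274
```

>>> step_arm(
  moves=[
    [[0,0,0.001,0],[0,0,0.001,0],[0,0,0,0],[0,0,0,0]],
  ],
)

```text
time: 8.4
tool_pos: [0.5839, -0.1711, 0.0529]
tool_rot: [-3.142, 0.001, 2.91]
contact_force: [-0.5, 1.1, 8.3]
opening: 0.0281
```

```bash
python3 go.py .5832 -.1713 .0572 166.75
```

```text
t 8.4 pos [ 0.5839 -0.1711  0.0529] rot [-3.1415e+00  6.0000e-04  2.9098e+00] F [-0.5  1.1  8.3] T [0.19 0.3  0.04] open 0.0281
tool d 0.0006 -0.0003 -0.0043 turn -0.0006
```

>>> step_arm(
  moves=[
    [[0.0005,0,0.001,0],[0,0,0.001,0],[0,0,0,0],[0,0,0,0]],
  ],
)

```text
time: 8.73
tool_pos: [0.5838, -0.1712, 0.0514]
tool_rot: [-3.141, 0.002, 2.91]
contact_force: [-1.5, -0.0, 9.4]
opening: 0.0273
```

>>> step_arm(
  moves=[
    [[0,0,0.001,0],[0,0,0.001,0],[0,0,0,0],[0,0,0,0]],
  ],
)

```text
time: 9.07
tool_pos: [0.5826, -0.1706, 0.0472]
tool_rot: [3.141, -0.002, 2.91]
contact_force: [0.3, -0.4, -1.5]
opening: 0.0276
```

```bash
python3 go.py .5832 -.1713 .0572 166.75
```

```text
t 9.07 pos [ 0.5826 -0.1706  0.0472] rot [ 3.1412e+00 -2.0000e-03  2.9098e+00] F [ 0.3 -0.4 -1.5] T [-0.06 -0.02 -0.01] open 0.0276
tool d -0.0007 -0.0005 -0.01 turn -0.0006
```

Force rose to about 11 N, then fell away at shoulder height. I'll press a little more to make sure all four are through.

>>> step_arm(
  moves=[
    [[0,0,0.001,0],[0,0,0.001,0],[0,0,0,0],[0,0,0,0]],
  ],
)

```text
time: 9.4
tool_pos: [0.5832, -0.1709, 0.0463]
tool_rot: [3.142, -0.0, 2.91]
contact_force: [-1.8, -0.1, 4.4]
opening: 0.0278
```

>>> step_arm(
  moves=[
    [[0,0,0.001,0],[0,0,0.001,0],[0,0,0,0],[0,0,0,0]],
  ],
)

```text
time: 9.73
tool_pos: [0.5834, -0.171, 0.045]
tool_rot: [-3.141, 0.001, 2.91]
contact_force: [-3.2, 1.2, 8.5]
opening: 0.0278
```

```bash
python3 go.py .5832 -.1713 .0472 166.75
```

```text
t 9.73 pos [ 0.5834 -0.171   0.045 ] rot [-3.1415e+00  6.0000e-04  2.9098e+00] F [-3.2  1.2  8.5] T [ 0.26  0.58 -0.02] open 0.0278
tool d 0.0001 -0.0004 -0.0022 turn -0.0005
```

>>> step_arm(
  moves=[
    [[0.0005,0,0.001,0],[0,0,0.001,0],[0,0,0,0],[0,0,0,0]],
  ],
)

```text
time: 10.07
tool_pos: [0.5834, -0.171, 0.0438]
tool_rot: [-3.141, 0.002, 2.91]
contact_force: [-3.5, 1.0, 13.4]
opening: 0.0277
```

>>> step_arm(
  moves=[
    [[0,0,0.001,0],[0,0,0,0],[0,0,0,0]],
  ],
)

```text
time: 10.32
tool_pos: [0.5834, -0.171, 0.0431]
tool_rot: [-3.141, 0.002, 2.91]
contact_force: [-4.1, 2.9, 15.2]
opening: 0.0276
```

```bash
python3 go.py .5832 -.1713 .0472 166.75
```

```text
t 10.32 pos [ 0.5834 -0.171   0.0431] rot [-3.1414e+00  2.1000e-03  2.9099e+00] F [-4.1  2.9 15.2] T [ 0.42  0.89 -0.06] open 0.0276
tool d 0.0001 -0.0004 -0.0041 turn -0.0005
```

>>> step_arm(
  moves=[
    [[0,0,0.001,0],[0,0,0.0005,0],[0,0,0,0],[0,0,0,0]],
  ],
)

```text
time: 10.65
tool_pos: [0.5835, -0.171, 0.0422]
tool_rot: [-3.141, 0.002, 2.91]
contact_force: [-5.4, 2.5, 18.8]
opening: 0.0275
```

>>> step_arm(
  moves=[
    [[0,0,-0.002,0],[0,0,-0.002,0],[0,0,-0.0015,0],[0,0,0,0],[0,0,0,0]],
  ],
)

```text
time: 11.07
tool_pos: [0.5833, -0.171, 0.0456]
tool_rot: [-3.142, 0.001, 2.91]
contact_force: [-0.3, 0.0, 6.4]
opening: 0.0277
```

```bash
python3 go.py .5832 -.1713 .0472 166.75
python3 - <<'E'
from cell import robot
import cv2,pickle
for n,(x0,y0,x1,y1) in(("scene",(150,120,280,217)),):
    c=robot.read_camera(n);f=c["frame"]
    cv2.imwrite(f"pics/{n}4.png",cv2.resize(f[y0:y1,x0:x1,::-1],None,fx=6,fy=6,interpolation=cv2.INTER_CUBIC))
E
```

```text
t 11.07 pos [ 0.5833 -0.171   0.0456] rot [-3.1415e+00  1.5000e-03  2.9098e+00] F [-0.3  0.   6.4] T [ 0.15  0.15 -0.06] open 0.0277
tool d 0.0 -0.0004 -0.0016 turn -0.0006
```

View pics/scene4.png

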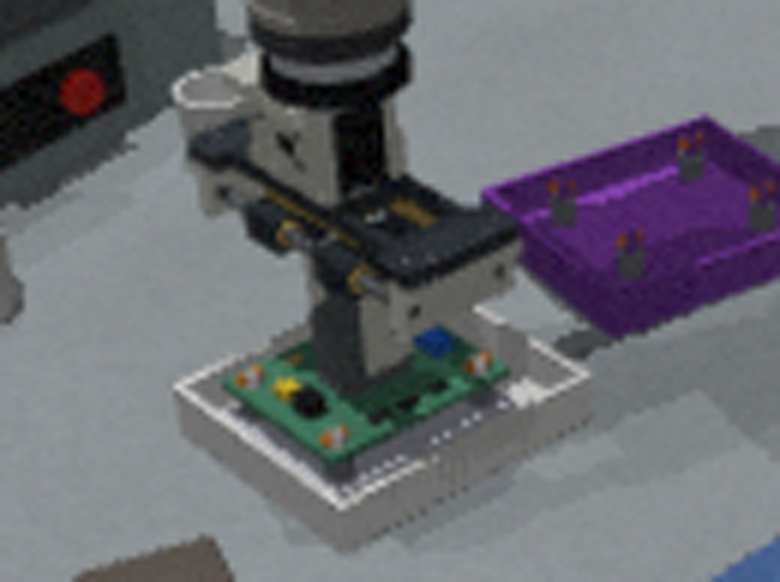

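Barbs stand above the board at (250,375), (333,435) and (480,365), and the board lies level inside the case. I'll unload, release and retreat.

>>> step_arm(
  moves=[
    [[0,0,-0.001,0],[0,0,0,0],[0,0,0,0]],
  ],
)

```text
time: 11.37
tool_pos: [0.5833, -0.1709, 0.0462]
tool_rot: [-3.142, 0.001, 2.91]
contact_force: [0.7, 0.7, 3.6]
opening: 0.0272
```

>>> step_arm(
  moves=[
    [[0,0,0,0],[0,0,0,0],[0,0,0,0],[0,0,0,0],[0,0,0,0],[0,0,0,0],[0,0,0,0],[0,0,0,0]],
  ],
  hand=0.8,
)

```text
time: 12.03
tool_pos: [0.5828, -0.1708, 0.0462]
tool_rot: [3.141, -0.0, 2.91]
contact_force: [-0.1, 0.7, -0.2]
opening: 0.0723
```

>>> step_arm(
  moves=[
    [[0,0,0,0],[0,0,0,0],[0,0,0,0],[0,0,0,0]],
  ],
)

```text
time: 12.37
tool_pos: [0.5828, -0.1708, 0.0462]
tool_rot: [3.142, 0.0, 2.91]
contact_force: [-0.2, 0.7, -0.1]
opening: 0.0737
```

Jaws are open. I'll go straight up, then back towards the left to clear the view.

>>> step_arm(
  moves=[
    [[0,0,-0.02,0],[0,0,-0.03,0],[0,0,-0.03,0],[0,0,-0.035,0],[0,0.02,-0.03,0],[0,0.035,0,0],[0,0.035,0,0],[0,0.035,0,0]],
  ],
)

```text
time: 13.03
tool_pos: [0.6118, -0.0482, 0.1922]
tool_rot: [3.141, 0.002, 2.909]
contact_force: [0.6, 0.4, -1.0]
opening: 0.0736
```

>>> step_arm(
  moves=[
    [[0,0.035,0,0],[0,0.035,0,0],[0,0.035,0,0],[0,0.035,0,0],[0,0.03,0,0],[0,0.02,0,0],[0,0,0,0],[0,0,0,0]],
  ],
)

```text
time: 13.7
tool_pos: [0.655, 0.1368, 0.1908]
tool_rot: [-3.141, -0.0, 2.912]
contact_force: [0.0, 0.0, 0.3]
opening: 0.0732
```

```bash
python3 go.py .5832 -.1713 .0472 166.75
python3 - <<'E'
from cell import robot
from h import *
for n,(x0,y0,x1,y1) in(("top",(250,120,380,217)),("scene",(150,120,280,217))):
    c=robot.read_camera(n);f=c["frame"];pickle.dump(c,open(n+"5.pkl","wb"))
    cv2.imwrite(f"pics/{n}5.png",cv2.resize(f[y0:y1,x0:x1,::-1],None,fx=6,fy=6,interpolation=cv2.INTER_CUBIC))
    sub=np.zeros(f.shape[:2],np.uint8); sub[y0:y1,x0:x1]=255
    g=cv2.inRange(cv2.cvtColor(f,cv2.COLOR_RGB2HSV),(50,80,40),(90,255,255))&sub
    g=cv2.morphologyEx(g,cv2.MORPH_CLOSE,np.ones((7,7)))
    k=max(cv2.findContours(g,cv2.RETR_EXTERNAL,cv2.CHAIN_APPROX_NONE)[0],key=cv2.contourArea)
    r=cv2.minAreaRect(np.array([[ray(c,u,v,.035)[:2]*1000] for [[u,v]] in k],np.float32)); print(n,r)
E
```

```text
t 13.7 pos [0.655  0.1368 0.1908] rot [-3.1412e+00 -3.0000e-04  2.9120e+00] F [0.  0.  0.3] T [-0.01 -0.02  0.01] open 0.0732
tool d -0.0002 -0.3163 0.1436 turn 0.0017
top ((581.8883056640625, -171.0172882080078), (97.24208068847656, 118.50885772705078), 76.94282531738281)
scene ((586.3689575195312, -166.93695068359375), (101.94200134277344, 120.6070556640625), 76.87435150146484)
```

View pics/scene5.png

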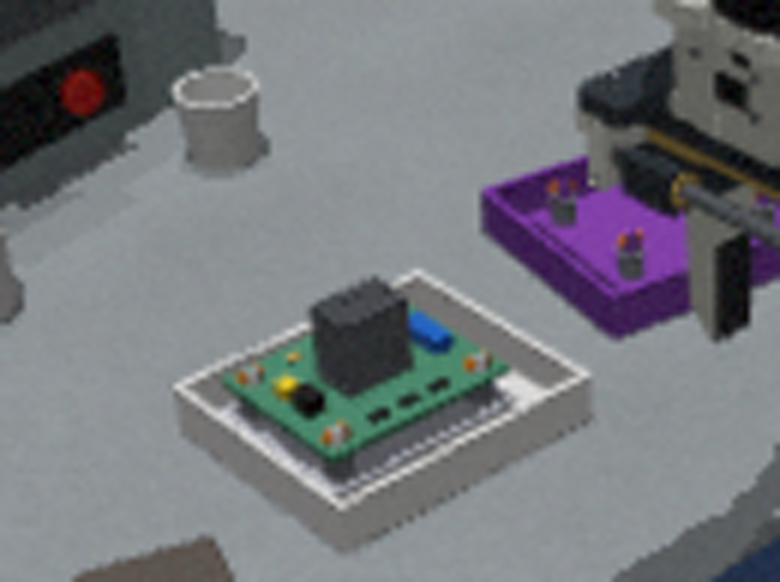

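View pics/top5.png

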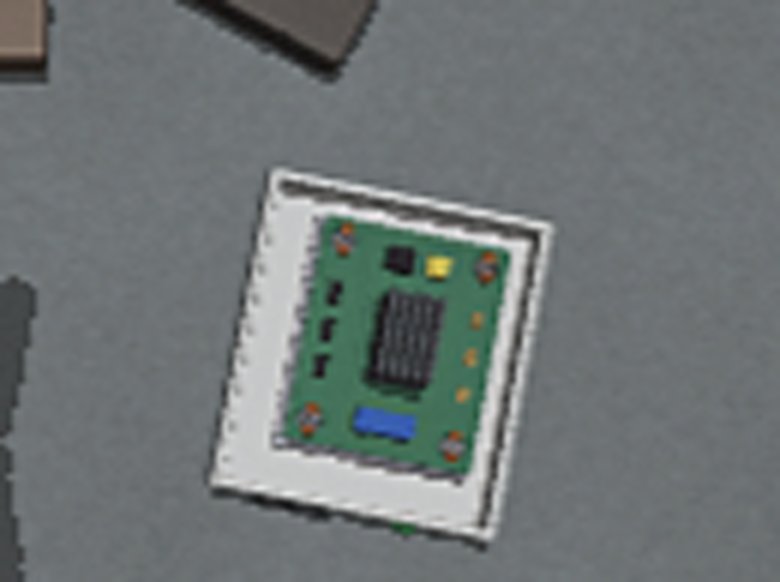

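All four standoff heads and barbs show above the board in the top view, at (343,240), (487,268), (310,418) and (452,445). The board is level and about 9 mm off the case's centre (limit 18), with its direction within 0.01 rad of the case's. Handing in.

```bash
python3 -c "
from cell import robot
print(robot.hand_in())"
```

```text
the job is handed in; nothing more can be done
None
```

I picked the board up by its heat sink, snapped it onto the four standoffs in the white case, let go and handed the job in. It took about 14 s of the 64 s allowed. I got no verdict back.

- **Finding the standoffs:** the top view put the carrier about 6 mm along the case's x and 6 mm along its −y from the case's centre. The holes went straight over the tips with no load, and I shifted about 1 mm to take off a small side force.
- **Pressing:** the load built to about 11 N, then fell away as the board dropped to shoulder height. Pressing on to about 20 N gave the carrier's 4 N per mm, so the board was resting on the shoulders. Side force reached about 6 N at the deepest press and went away when I eased off.
- **Last checks:** the top view shows all four barbed heads above the board; the scene view shows three, with the fourth hidden behind the heat sink. The board looks level, sits about 9 mm from the case's centre, and is turned less than 0.01 rad from the case. The jaws are open, the arm is clear and the force reads about zero.
- **Disagreement:** the two cameras differ by about 4–6 mm on where the board's centre is. I trusted the top one, which agrees with the arm's own position to about 1 mm.
- **Not measured:** I did not measure the heights of the holes in the final pictures. They rest on the tool height at the snap and on how the press felt. I also did not measure the bystanders' positions afterwards.

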